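Demould a mortar prism onto the bending-test support

TASK

Turn the black T-grip on the open prism mould clockwise, seen from above, until the keeper clicks over and its dark steel bar stands clear of the mortar prism. Then lift the prism out of the mould cavity and lay it gently, the same way up, lengthwise and centred across both rollers of the bending-test support, and let go. Leave the keeper open, and leave the mallet, brush and stopwatch where they are.

Things in the scene. Friction and masses are not known exactly. Their poses are not given: they have to be found in the camera images.
- mould: Open prism mould, fixed: dark steel base, aluminium walls. Origin under the cavity's centre, at the base's underside (on a 6 mm deck plate on the worktop), z up, y along the cavity. Cavity 163 (y) x 43 mm (x), floor at z = 10 mm, long walls 14 mm thick, tops at z = 28 mm. Base x = -104 to +58, y = -102 to +102 mm. The keeper turns on a boss at x = -55, y = -65 mm
- prism: Hardened mortar prism, grey, 40 x 160 x 40 mm (x, y, z), about 0.56 kg, lying in the mould cavity at the start with its top 22 mm above the walls. Origin at the centre of its underside, y along its length, z up
- keeper (a joint): Keeper angle, rad: 0 = locked, its dark steel bar lies across the prism near one end, 2.5 mm over its top; grows clockwise seen from above to 1.4 = open, the bar pointing along the mould's -y. A spring strut holds it at either end; past the middle (0.7) it clicks over and runs on to 1.4 by itself. Peak torque, at the ends, about 0.1 N m
- keeper_grip (a point): Centre of the keeper's black T-grip, on the turning axis, 82 mm above the mould's underside; turns with the keeper. The grip is 58 mm long (x), 16 mm thick (y), from 15 mm below to 15 mm above this point. x points along the keeper's dark steel bar, which is 20 mm wide, reaches 69 mm from the axis and lies 21 to 30 mm below it
- support: Bending-test support, fixed: dark steel base 84 x 150 x 12 mm with two steel rollers, 14 mm diameter, 70 mm long, lying along x, 100 mm apart (y = -50 and +50 mm), tops at z = 32 mm, between small aluminium cheeks (tops at z = 29 mm). Origin at the centre of its underside (on the 6 mm deck plate), z up
- support_seat (a point): Point midway between the support's two rollers, level with their tops, 32 mm above its underside; the prism's underside centre belongs here, with its length along y of the support
- mallet: Bystander: mallet 90 x 238 x 47 mm lying on the deck plate, origin at the centre of its underside
- oil_brush: Bystander: flat brush 50 x 206 x 15 mm lying on the deck plate, origin at the centre of its underside
- stopwatch: Bystander: stopwatch 57 x 63 x 16 mm lying on the worktop, origin at the centre of its underside

How it is judged:
By the outcome, as a careful person would: the job done as asked, in the order asked, and still so for the second after the job is handed in, with the robot touching nothing.
It also fails if it takes over 58 s, if anything falls off the work surface, if the arm or the gripper's body presses on something with over 40 N, if the wrist force passes 120 N, or if a joint passes its speed limit or range.

ROBOT

A 6-joint arm with a two-finger parallel gripper is mounted at the origin on a cart in front of the work surface, level with it; the furniture and walls round the work are solid. World frame = base frame: x ahead of the robot, y to its left, z up, the work surface at z = 0. Lengths are in m, angles in rad, forces in N, time in s.
With the tool pointing down it reaches from about 0.35 to 0.975 m from the base axis. Payload 4.9 kg.
Tool frame: the origin (TCP) lies on the mounting face of the last link; the fingertips stand 173 mm ahead of it and the grasp point (between the pads) lies ctrl.pinch_z ahead of it (ctrl.pinch_z is the distance from the TCP to the grasp point, in m); z points along the fingers, y is the line along which they close (so a half turn about z gives the same grasp; the last joint's range is limited). The gripper opens to 85 mm and grips with 20 to 120 N. Pads are 22 mm wide; open, the fingers measure 114 mm over their backs; the gripper's body (76 mm by 85 mm) begins 54 mm behind the grasp point. The pads swing forward as they close: fully open they stand 13 mm farther back than shut.
Start: joints at [1.119, 0.053, 1.613, -0, 1.476, -0.119], TCP at [0.204, 0.591, 0.405] pointing down, gripper open.
Joint ranges: [-3.01, 3.01], [-1.01, 2.22], [0.06, 2.58], [-1.02, 4.17], [0.09, 2.62], [-3.14, 3.14]. Speed limits (rad/s): [2.57, 2.57, 3.14, 3.14, 3.14, 3.14].

INTERFACE

Orientations are given as a rotation vector (axis times angle).
In Python, from station import telemetry, eyes, ctrl gives the robot as it stands.
- The arm moves only by the tool apply_moves, never from a script. Its argument "plan" is a list of rows, each a list of 5 numbers: the finger opening in m, from 0 to 0.0854, then the shift along the tool's x, y, z in m, then the turn about the tool's z in rad. In form: [[jaw, x, y, z, roll], ...]. A call has 1 to 12 rows; each row is the pose to reach, as a shift and turn from the pose commanded when the call began, along the tool's axes at that moment; what a row does not reach only later rows make up. A row lasts 1/12 s, in which the tool goes at most 41.7 mm and 7.16 degrees, less where a joint would pass 70% of its speed; a pose out of reach is approached as far as the arm can. A call with a gripper value outside its range is refused whole. The fingers move at their own pace and stop on an object; "newtons" is the grip in N (left out, the last holds). Time passes only in rows, so rows that repeat a pose let the fingers close. It gives the time, the measured TCP pose, the force, the opening and the grip force at its end, in the units of the state.
- telemetry.get_obs(): the state, without advancing time (a new reading comes with each control period).
- eyes.get_image(name): name is "scene" or "side" or "wrist"; returns a dict with "img" (420x560x3 uint8, blue, green, red), "range_z" (420x560 float32, m along the optical axis (not along the pixel's ray), 0 where there is no reading), "K" (3x3 intrinsics, pixels), "pose" (4x4, takes a point from camera to world coordinates); the wrist camera has in their place "hand_eye" (4x4, takes a point from camera to tool coordinates, whose origin is the TCP and whose axes are the flange's). Camera axes: x right, y down, z forward; pixel columns grow to the right and rows downward; lengths in m; the calibration is good to about 2 mm. The wrist camera is an equidistant fisheye: a pixel r from the principal point sees the ray r / f radians off the axis. A picture is of the moment at which its call begins: read the wrist's pose just before it.
- ctrl.finish_job(): hands the job in; it is judged then, once.
Trained networks look in a picture, given as the dict that the camera call returned (one of the last four; its "shot" number tells which), for a name from the list of things; names that differ only in an ending like _2 or _b are one class to them, and where a whole thing is asked for, a point or a joint stands for the part that bears it (a point fixed in the world has none). Each returns a list of dicts, best first, with "confidence" (0 to 1); they miss things now and then, are a little off and sometimes report something else, mostly with a low value. They report only what shows in the picture. A call takes as long as a camera call.
- eyes.search_frame(thing, picture): "box" ([left, top, right, bottom] in pixels, round what is visible of it).
- eyes.outline_of(thing, picture): "region" (420x560 bool, what is visible of it) and "box" ([left, top, right, bottom] in pixels, round what is visible of it).
- eyes.tip_of(thing, picture): "point" ([column, row] in pixels: a listed point, or the origin of a listed thing).
The state is a dict: "t": time; "q": joint angles; "dq": joint speeds; "effort": joint torques, N m; "tool_pos": TCP position; "tool_rot": TCP orientation; "contact_force": force on the tool from outside, world axes, zero at the start; "wrist_torque": the same for the moment, N m; "opening": finger opening in m; "grip_force": force on a finger pad.
Only numpy, scipy, OpenCV 4.12 (cv2) and the standard library are available. Lean on these libraries where they do the work, as an engineer would, in place of code of your own. Each camera call takes 0.05 s, during which the arm holds its last target. There are 200 camera calls.

## Working session

There is one attempt and no reset: what is moved stays moved. The work goes in short steps, Python scripts to look and compute and a tool call to move; the robot and the scene stay as the last step left them, time stands still between calls to the robot, and variables do not carry over. Pictures are saved under pics/ and viewed, at most 10 in all, crops included, and the job is handed in when it is done.

Besides the shell and the picture viewer there is one more tool, called after "Request:" by a JSON object that holds its "method" and its "body", one argument or row to a line. apply_moves: Moves the arm, as the interface text tells. Its arguments: {"type":"object","properties":{"plan":{"type":"array","items":{"type":"array","items":{"type":"number"}}},"newtons":{"type":"number"}},"required":["plan"]}

```bash
mkdir -p pics; cat > h.py <<'E'
import numpy as np, cv2
from scipy.spatial.transform import Rotation as R
from station import telemetry, eyes, ctrl
def T_tool(o):
    T=np.eye(4);T[:3,:3]=R.from_rotvec(o['tool_rot']).as_matrix();T[:3,3]=o['tool_pos'];return T
def shot(n):
    o=telemetry.get_obs();p=eyes.get_image(n)
    if n=='wrist': p['W']=T_tool(o)@p['hand_eye']
    else: p['W']=p['pose']
    p['fish']=n=='wrist';return p
def ray(p,uv):
    K=p['K'];x=(np.asarray(uv,float)-[K[0,2],K[1,2]])/[K[0,0],K[1,1]]
    x=np.atleast_2d(x)
    if p['fish']:
        r=np.linalg.norm(x,axis=1,keepdims=True)+1e-12
        d=np.hstack([x/r*np.sin(r),np.cos(r)])
    else: d=np.hstack([x,np.ones((len(x),1))])
    return d
def on_z(p,uv,z):
    d=ray(p,uv)@p['W'][:3,:3].T;c=p['W'][:3,3]
    return c+d*((z-c[2])/d[:,2])[:,None]
def cloud(p,mask):
    v,u=np.nonzero(mask&(p['range_z']>0));z=p['range_z'][v,u]
    d=ray(p,np.c_[u,v]);d=d/d[:,2:]*z[:,None]
    return d@p['W'][:3,:3].T+p['W'][:3,3]
E
python3 - <<'E'
from h import *
print(ctrl.pinch_z, telemetry.get_obs())
for n in ['scene','side']:
    p=shot(n);cv2.imwrite(f'pics/{n}0.png',p['img'])
    print(n,p['K'].tolist(),p['W'].round(3).tolist())
    for t in ['mould','prism','keeper','keeper_grip','support','support_seat','mallet','oil_brush','stopwatch']:
        try:
            a=eyes.outline_of(t,p)[:1]
            for x in a:
                c=cloud(p,x['region']);print(t,'%.2f'%x['confidence'],np.round(x['box']),c.min(0).round(3),c.max(0).round(3))
        except Exception as e: print(t,e)
        try: print('  tip',[(np.round(x['point']),round(x['confidence'],2)) for x in eyes.tip_of(t,p)[:2]])
        except Exception as e: print(t,e)
E
```

```text
0.1547 {'t': 0.0, 'q': array([ 1.11900551e+00,  5.33671571e-02,  1.61429974e+00,  1.38236584e-05,
        1.47597833e+00, -1.19013845e-01]), 'dq': array([-0.00174373, -0.00157347,  0.00025155,  0.00180224, -0.00018299,
        0.00118196]), 'effort': array([-1.87463284e-04, -3.93695140e+01, -3.70169020e+01, -1.61901248e-04,
        7.36112619e-03, -6.52082122e-07]), 'tool_pos': array([0.2040575 , 0.59046853, 0.40345283]), 'tool_rot': array([-5.20220133e-01, -3.09762042e+00,  3.08709292e-03]), 'contact_force': array([-0.11156506,  0.73163945, -0.0662133 ]), 'wrist_torque': array([-0.02330973,  0.011555  ,  0.02816065]), 'grip_force': 0.0, 'opening': 0.08533153638589239}
scene [[403.891294743516, 0.0, 281.0715134104471], [0.0, 403.891294743516, 211.68975449098753], [0.0, 0.0, 1.0]] [[0.738, -0.466, 0.489, 0.136], [-0.675, -0.508, 0.535, -0.408], [-0.001, -0.724, -0.689, 0.834], [0.0, 0.0, 0.0, 1.0]]
  tip [(array([318., 295.]), 0.77)]
prism 0.60 [286. 264. 353. 310.] [ 0.555 -0.127  0.024] [0.624 0.049 0.106]
  tip [(array([315., 294.]), 0.62)]
keeper 0.60 [323. 290. 351. 320.] [ 0.523
[... 1419 characters left out ...]
 mould, oil_brush, prism, stopwatch, support, support_seat
keeper_grip 0.56 [286. 282. 326. 317.] [ 0.524 -0.14   0.036] [ 0.619 -0.092  0.106]
  tip [(array([303., 295.]), 0.76), (array([251., 207.]), 0.51)]
support 0.88 [227. 184. 282. 226.] [ 0.544  0.2   -0.001] [0.662 0.386 0.041]
  tip [(array([251., 207.]), 0.85)]
support_seat 0.83 [225. 184. 282. 232.] [0.544 0.2   0.004] [0.667 0.346 0.041]
  tip [(array([252., 199.]), 0.96)]
mallet 0.93 [355. 237. 442. 327.] [ 0.751 -0.246 -0.001] [0.843 0.029 0.06 ]
  tip [(array([398., 285.]), 0.92)]
oil_brush 0.86 [304. 198. 364. 242.] [0.75  0.034 0.007] [0.814 0.235 0.025]
  tip [(array([334., 222.]), 0.75)]
  tip [(array([200., 190.]), 0.49)]
```

```bash
python3 - <<'E'
from h import *
for n,g,m,pr,s,su in [('scene',(331,304),(318,295),(315,294),(236,215),(237,223)),('side',(303,295),(297,287),(298,287),(252,199),(251,207))]:
    p=shot(n)
    print(n,'grip',on_z(p,g,.088).round(3),'mould',on_z(p,m,.006).round(3),'prism',on_z(p,pr,.016).round(3),'seat',on_z(p,s,.038).round(3),'sup',on_z(p,su,.006).round(3))
a=cv2.imread('pics/side0.png')[160:360,190:460]
b=cv2.resize(a,None,fx=2.9,fy=2.9,interpolation=cv2.INTER_CUBIC);cv2.imwrite('pics/side0c.png',b)
E
```

```text
scene grip [[ 0.549 -0.115  0.088]] mould [[ 0.59  -0.044  0.006]] prism [[ 0.581 -0.042  0.016]] seat [[0.597 0.286 0.038]] sup [[0.597 0.285 0.006]]
side grip [[ 0.562 -0.119  0.088]] mould [[ 0.593 -0.031  0.006]] prism [[ 0.591 -0.04   0.016]] seat [[0.604 0.282 0.038]] sup [[0.602 0.29  0.006]]
```

View pics/scene0.png

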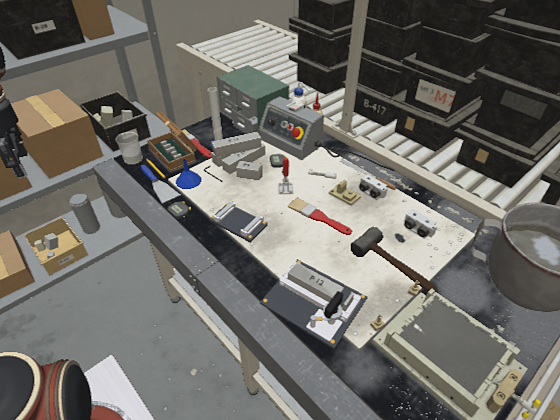

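View pics/side0c.png

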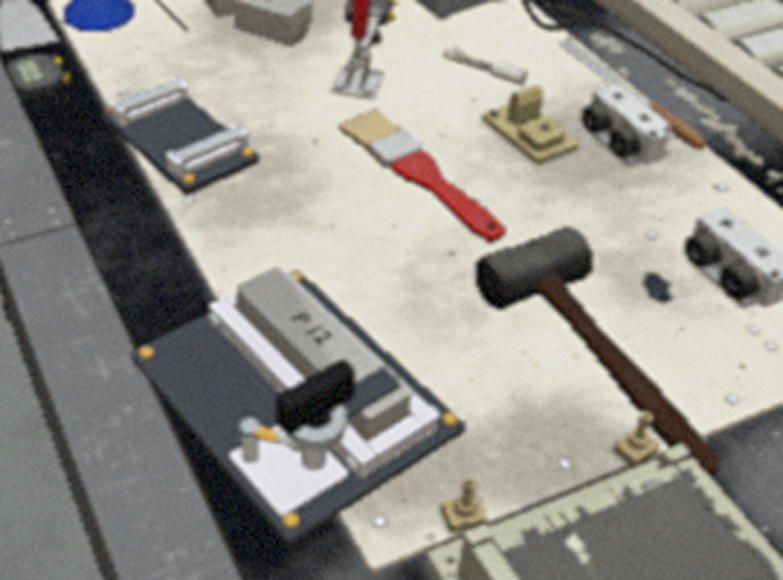

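```bash
cat >> h.py <<'E'
def fit(p,mask,zlo,zhi):
    c=cloud(p,mask);c=c[(c[:,2]>zlo)&(c[:,2]<zhi)]
    (x,y),(w,h),a=cv2.minAreaRect((c[:,:2]*1000).astype(np.float32))
    if w>h: a-=90;w,h=h,w
    return (round(x,1),round(y,1)),(round(w,1),round(h,1)),round(a,2),len(c)
def delta(xyz,yaw=None):
    "tool-axis shift to bring the TCP to xyz"
    o=telemetry.get_obs();T=T_tool(o);return (T[:3,:3].T@(np.array(xyz)-T[:3,3])).round(4)
E
python3 - <<'E'
from h import *
for n in ['scene','side']:
    p=shot(n)
    for t,z in [('prism',(.048,.063)),('support',(.030,.045)),('support',(.010,.028))]:
        print(n,t,fit(p,eyes.outline_of(t,p)[0]['region'],*z))
p=shot('wrist');T=T_tool(telemetry.get_obs());print(T.round(3),p['hand_eye'].round(3),p['K'])
print(delta([.56,-.03,.40]))
E
```

```text
scene prism ((591.6, -44.5), (41.1, 161.1), 12.24, 865)
scene support ((599.9, 280.7), (80.4, 118.6), 13.66, 236)
scene support ((599.8, 281.1), (86.0, 150.9), 13.11, 925)
side prism ((591.3, -44.9), (44.6, 161.2), 10.62, 888)
side support ((600.6, 280.3), (76.4, 117.6), 13.44, 224)
side support ((600.7, 278.6), (85.2, 148.5), 12.98, 848)
[[-0.945  0.327  0.     0.204]
 [ 0.327  0.945  0.     0.591]
 [-0.     0.    -1.     0.405]
 [ 0.     0.     0.     1.   ]] [[ 0.001 -0.951 -0.311  0.079]
 [ 1.     0.001  0.    -0.   ]
 [-0.    -0.311  0.951  0.031]
 [ 0.     0.     0.     1.   ]] [[325.1922621    0.         275.15000872]
 [  0.         325.1922621  210.59970139]
 [  0.           0.           1.        ]]
[-0.5391 -0.4704  0.0047]
```

Request:
{"method": "apply_moves", "body": {
  "plan": [
    [0.085, -0.56, -0.5575, 0.005, -0.534],
    [0.085, -0.56, -0.5575, 0.005, -0.534],
    [0.085, -0.56, -0.5575, 0.005, -0.534],
    [0.085, -0.56, -0.5575, 0.005, -0.534],
    [0.085, -0.56, -0.5575, 0.005, -0.534],
    [0.085, -0.56, -0.5575, 0.005, -0.534],
    [0.085, -0.56, -0.5575, 0.005, -0.534],
    [0.085, -0.56, -0.5575, 0.005, -0.534],
    [0.085, -0.56, -0.5575, 0.005, -0.534],
    [0.085, -0.56, -0.5575, 0.005, -0.534],
    [0.085, -0.56, -0.5575, 0.005, -0.534],
    [0.085, -0.56, -0.5575, 0.005, -0.534]
  ]
}}

```text
t: 3.35
tool_pos: [0.4221, 0.1438, 0.402]
tool_rot: [-0.315, 3.124, 0.0]
contact_force: [0.9, 0.6, -0.4]
opening: 0.0851
grip_force: 0.0
```

```bash
cat >> h.py <<'E'
def go(xyz,yaw):
    "shift and roll to bring the TCP to xyz with tool y at world angle yaw (deg)"
    T=T_tool(telemetry.get_obs());y=np.degrees(np.arctan2(T[1,1],T[0,1]))
    d=(y-yaw+90)%180-90
    print('shift',delta(xyz),'roll',round(np.radians(d),4),'yaw now',y.round(2),'zdir',T[:3,2].round(4),'pos',T[:3,3].round(4))
E
python3 -c "
from h import *
go([.551,-.119,.40],101.5)"
```

```text
shift [-0.0738 -0.2833  0.0021] roll 0.0006 yaw now 101.53 zdir [ 1.4e-03  3.0e-04 -1.0e+00] pos [0.4221 0.1438 0.402 ]
```

Request:
{"method": "apply_moves", "body": {
  "plan": [
    [0.085, -0.074, -0.283, 0.04, 0],
    [0.085, -0.074, -0.283, 0.04, 0],
    [0.085, -0.074, -0.283, 0.04, 0],
    [0.085, -0.074, -0.283, 0.04, 0],
    [0.085, -0.074, -0.283, 0.04, 0],
    [0.085, -0.074, -0.283, 0.04, 0],
    [0.085, -0.074, -0.283, 0.04, 0],
    [0.085, -0.074, -0.283, 0.04, 0],
    [0.085, -0.074, -0.283, 0.04, 0],
    [0.085, -0.074, -0.283, 0.04, 0]
  ]
}}

```text
t: 4.18
tool_pos: [0.5508, -0.1168, 0.3614]
tool_rot: [0.314, -3.125, -0.001]
contact_force: [0.2, -0.5, -0.9]
opening: 0.085
grip_force: 0.0
```

```bash
python3 - <<'E'
from h import *
p=shot('wrist');cv2.imwrite('pics/w1.png',p['img'])
print([(np.round(x['point']),round(x['confidence'],2),on_z(p,x['point'],.088).round(4)) for x in eyes.tip_of('keeper_grip',p)[:2]])
for t,z in [('keeper_grip',(.098,.108)),('prism',(.050,.061))]:
    for o in eyes.outline_of(t,p)[:1]: print(t,o['confidence'],o['box'],fit(p,o['region'],*z))
go([.551,-.119,.2467],101.5)
E
```

```text
[(array([272., 209.]), 0.95, array([[ 0.5497, -0.1196,  0.088 ]]))]
keeper_grip 0.88 [249.5, 171.2, 297.6, 275.8] ((551.6, -119.6), (15.8, 57.7), -78.09, 1536)
prism 0.97 [262.0, 220.5, 419.7, 277.2] ((591.5, -44.2), (40.8, 159.8), 12.41, 5273)
shift [ 0.0004 -0.0035  0.1154] roll 0.0023 yaw now 101.63 zdir [ 8.e-04 -2.e-04 -1.e+00] pos [ 0.5506 -0.1154  0.3621]
```

View pics/w1.png

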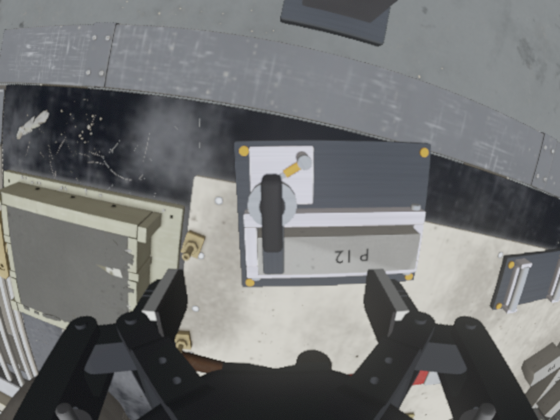

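Request:
{"method": "apply_moves", "body": {
  "plan": [
    [0.05, 0.0, -0.004, 0.04, -0.006],
    [0.05, 0.0, -0.004, 0.08, -0.006],
    [0.05, 0.0, -0.004, 0.08, -0.006],
    [0.05, 0.0, -0.004, 0.08, -0.006]
  ]
}}

```text
t: 4.72
tool_pos: [0.5505, -0.1194, 0.2795]
tool_rot: [0.326, -3.119, -0.004]
contact_force: [0.4, 0.5, 1.0]
opening: 0.0497
grip_force: 0.0
```

```bash
python3 -c "
from h import *
go([.551,-.1195,.2467],102)
p=shot('wrist');go([.551,-.1195,.2467],102)"
```

```text
shift [-0.0006 -0.0003  0.0328] roll -0.001 yaw now 101.94 zdir [-0.0054  0.002  -1.    ] pos [ 0.5505 -0.1194  0.2795]
shift [0.0006 0.0006 0.0357] roll -0.0012 yaw now 101.93 zdir [-2.e-04  1.e-04 -1.e+00] pos [ 0.5517 -0.1199  0.2824]
```

Aligned. Descend, close, then turn.

Request:
{"method": "apply_moves", "body": {
  "plan": [
    [0.05, 0, 0, 0.03, 0],
    [0.05, 0, 0, 0.035, 0],
    [0.05, 0, 0, 0.035, 0],
    [0.01, 0, 0, 0.035, 0],
    [0.01, 0, 0, 0.035, 0],
    [0.01, 0, 0, 0.035, 0],
    [0.01, 0, 0, 0.035, 0],
    [0.01, 0, 0, 0.035, 0],
    [0.01, 0, 0, 0.035, 0]
  ],
  "newtons": 40
}}

```text
t: 5.52
tool_pos: [0.5524, -0.1197, 0.2491]
tool_rot: [-0.325, 3.123, 0.004]
contact_force: [-2.3, 6.4, 6.2]
opening: 0.0153
grip_force: 41.8
```

Request:
{"method": "apply_moves", "body": {
  "plan": [
    [0.01, 0, 0, 0, 0.1],
    [0.01, 0, 0, 0, 0.2],
    [0.01, 0, 0, 0, 0.3],
    [0.01, 0, 0, 0, 0.4],
    [0.01, 0, 0, 0, 0.5],
    [0.01, 0, 0, 0, 0.6],
    [0.01, 0, 0, 0, 0.7],
    [0.01, 0, 0, 0, 0.8],
    [0.01, 0, 0, 0, 0.9],
    [0.01, 0, 0, 0, 1.0],
    [0.01, 0, 0, 0, 1.1],
    [0.01, 0, 0, 0, 1.2]
  ]
}}

```text
t: 6.52
tool_pos: [0.5522, -0.1201, 0.2491]
tool_rot: [1.503, 2.759, 0.003]
contact_force: [-3.5, 4.7, 6.9]
opening: 0.0154
grip_force: 41.9
```

Request:
{"method": "apply_moves", "body": {
  "plan": [
    [0.01, 0, 0, 0, 0.1],
    [0.01, 0, 0, 0, 0.18],
    [0.01, 0, 0, 0, 0.18],
    [0.01, 0, 0, 0, 0.18],
    [0.05, 0, 0, 0, 0.18],
    [0.05, 0, 0, 0, 0.18],
    [0.05, 0, 0, 0, 0.18],
    [0.05, 0, 0, 0, 0.18],
    [0.05, 0, 0, -0.04, 0.18],
    [0.05, 0, 0, -0.08, 0.18],
    [0.085, 0, 0, -0.08, 0.18],
    [0.085, 0, 0, -0.08, 0.18]
  ]
}}

```text
t: 7.52
tool_pos: [0.5528, -0.1211, 0.3305]
tool_rot: [1.735, 2.611, 0.003]
contact_force: [-0.3, 0.9, -1.5]
opening: 0.0723
grip_force: 0.0
```

```bash
python3 - <<'E'
from h import *
p=shot('wrist');cv2.imwrite('pics/w2.png',p['img'])
for t,z in [('keeper_grip',(.098,.108)),('prism',(.050,.061))]:
    for o in eyes.outline_of(t,p)[:1]: print(t,o['confidence'],o['box'],fit(p,o['region'],*z))
go([.5915,-.0445,.2077],12.2)
E
```

```text
keeper_grip 0.57 [247.1, 174.3, 303.8, 290.6] ((552.4, -118.9), (15.8, 57.8), 22.18, 1980)
prism 0.95 [313.0, 32.0, 403.4, 238.4] ((591.9, -44.2), (41.0, 160.1), 12.35, 9922)
shift [0.0543 0.0668 0.1173] roll 0.185 yaw now 22.8 zdir [-2.4e-03  8.0e-04 -1.0e+00] pos [ 0.5512 -0.1205  0.3251]
```

View pics/w2.png

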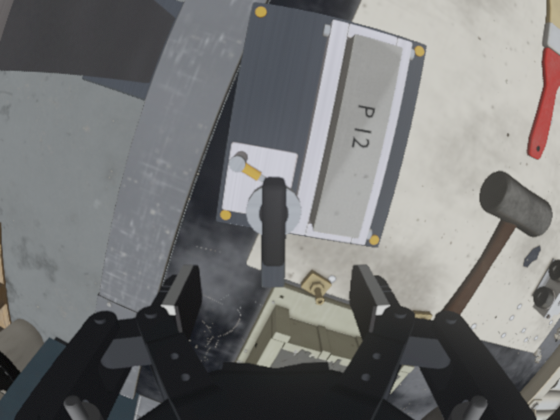

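Request:
{"method": "apply_moves", "body": {
  "plan": [
    [0.085, 0.025, 0.03, 0, 0.09],
    [0.085, 0.05, 0.06, 0, 0.182],
    [0.085, 0.06, 0.068, 0.02, 0.182],
    [0.085, 0.06, 0.068, 0.04, 0.182],
    [0.085, 0.06, 0.068, 0.04, 0.182],
    [0.085, 0.06, 0.068, 0.04, 0.182],
    [0.085, 0.06, 0.068, 0.04, 0.182]
  ]
}}

```text
t: 8.25
tool_pos: [0.5909, -0.0393, 0.2862]
tool_rot: [-1.969, -2.447, 0.001]
contact_force: [-0.1, -0.4, 0.5]
opening: 0.0849
grip_force: 0.0
```

```bash
python3 -c "
from h import *
for i in range(3):
  p=shot('wrist');go([.5904,-.0384,.2077],12.3)
o=eyes.outline_of('prism',p)[0];print(fit(p,o['region'],.05,.061))
"
```

```text
shift [ 0.0013 -0.0006  0.0795] roll 0.0005 yaw now 12.33 zdir [ 5.e-04 -2.e-04 -1.e+00] pos [ 0.5912 -0.0395  0.2872]
shift [ 0.0014 -0.0008  0.08  ] roll 0.0004 yaw now 12.32 zdir [ 1.6e-03 -4.0e-04 -1.0e+00] pos [ 0.5914 -0.0396  0.2877]
shift [ 0.0015 -0.0009  0.0803] roll 0.0005 yaw now 12.33 zdir [ 2.1e-03 -4.0e-04 -1.0e+00] pos [ 0.5914 -0.0396  0.288 ]
((592.1, -44.2), (40.2, 160.2), 12.31, 12602)
```

Request:
{"method": "apply_moves", "body": {
  "plan": [
    [0.085, 0.001, 0, 0.03, 0],
    [0.085, 0.001, 0, 0.06, 0],
    [0.085, 0.001, 0, 0.079, 0],
    [0.085, 0.001, 0, 0.079, 0],
    [0.085, 0.001, 0, 0.079, 0],
    [0.085, 0.001, 0, 0.079, 0]
  ],
  "newtons": 60
}}

```text
t: 8.95
tool_pos: [0.5918, -0.0383, 0.2096]
tool_rot: [1.968, 2.446, 0.002]
contact_force: [0.8, 0.5, -0.1]
opening: 0.0849
grip_force: 0.0
```

Request:
{"method": "apply_moves", "body": {
  "plan": [
    [0.03, 0, 0, 0, 0],
    [0.03, 0, 0, 0, 0],
    [0.03, 0, 0, 0, 0],
    [0.03, 0, 0, 0, 0],
    [0.03, 0, 0, 0, 0],
    [0.03, 0, 0, 0, 0],
    [0.03, 0, 0, 0, 0]
  ],
  "newtons": 60
}}

```text
t: 9.53
tool_pos: [0.5914, -0.0381, 0.209]
tool_rot: [1.968, 2.447, 0.001]
contact_force: [-2.0, 0.0, 5.8]
opening: 0.0384
grip_force: 65.6
```

Request:
{"method": "apply_moves", "body": {
  "plan": [
    [0.03, 0, 0, -0.005, 0],
    [0.03, 0, 0, -0.012, 0],
    [0.03, 0, 0, -0.022, 0],
    [0.03, 0, 0, -0.035, 0],
    [0.03, 0, 0, -0.05, 0],
    [0.03, 0, 0, -0.07, 0],
    [0.03, 0, 0, -0.09, 0],
    [0.03, 0, 0, -0.1, 0],
    [0.03, 0, 0, -0.1, 0],
    [0.03, 0, 0, -0.1, 0]
  ]
}}

```text
t: 10.37
tool_pos: [0.5909, -0.038, 0.3083]
tool_rot: [1.968, 2.447, 0.001]
contact_force: [0.7, -0.2, -7.5]
opening: 0.0384
grip_force: 64.1
```

```bash
python3 - <<'E'
from h import *
o=telemetry.get_obs();print(o['contact_force'],o['opening'],o['grip_force'])
p=shot('wrist');cv2.imwrite('pics/w3.png',p['img'])
x=eyes.outline_of('prism',p)[0];c=cloud(p,x['region']);print(x['box'],c.max(0),np.percentile(c[:,2],[5,50,95]))
zt=np.percentile(c[:,2],70);print(fit(p,x['region'],zt-.006,zt+.006))
p=shot('side');x=eyes.outline_of('prism',p)
if x:
  c=cloud(p,x[0]['region']);zt=np.percentile(c[:,2],90);print(zt,fit(p,x[0]['region'],zt-.008,zt+.006))
go([.6,.28,.309],13.3)
E
```

```text
[ 0.69813943 -0.22449964 -7.49673133] 0.03839560047578591 64.09247875213623
[222.3, 116.4, 326.5, 368.8] [0.67642218 0.03801182 0.21005461] [0.15381152 0.15484396 0.15582266]
((588.3, -25.0), (40.3, 121.2), 12.31, 22449)
0.15285987234676046 ((591.9, -70.4), (54.2, 109.8), 13.95, 813)
shift [ 0.3084  0.0777 -0.0033] roll -0.0161 yaw now 12.38 zdir [-3.6e-03  7.0e-04 -1.0e+00] pos [ 0.5902 -0.0379  0.3055]
```

View pics/w3.png

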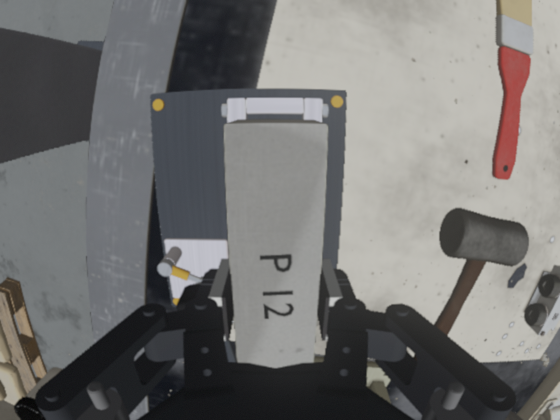

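Request:
{"method": "apply_moves", "body": {
  "plan": [
    [0.03, 0.01, 0.003, 0, 0],
    [0.03, 0.03, 0.008, 0, 0],
    [0.03, 0.055, 0.014, 0, 0],
    [0.03, 0.08, 0.02, 0, 0],
    [0.03, 0.105, 0.026, 0, 0],
    [0.03, 0.13, 0.033, 0, 0],
    [0.03, 0.15, 0.038, 0, 0],
    [0.03, 0.16, 0.04, 0, 0],
    [0.03, 0.16, 0.04, 0, 0],
    [0.03, 0.16, 0.04, 0, 0]
  ]
}}

```text
t: 11.4
tool_pos: [0.5954, 0.1274, 0.3069]
tool_rot: [-1.967, -2.449, 0.002]
contact_force: [-0.1, -1.0, -6.5]
opening: 0.0382
grip_force: 63.9
```

```bash
python3 - <<'E'
from h import *
p=shot('wrist');cv2.imwrite('pics/w4.png',p['img'])
x=eyes.outline_of('support',p)[0];print(x['confidence'],x['box'])
for z in [(.0305,.045),(.012,.024)]: print(fit(p,x['region'],*z))
print([(np.round(x['point']),round(x['confidence'],2),on_z(p,x['point'],.038).round(4)) for x in eyes.tip_of('support_seat',p)[:2]])
x=eyes.outline_of('prism',p)[0];c=cloud(p,x['region']);zt=np.percentile(c[:,2],60);print(zt,fit(p,x['region'],zt-.006,zt+.006))
go([.5988,.2863,.309],13.3)
E
```

```text
0.96 [270.3, 0.7, 378.9, 116.0]
((611.2, 234.2), (20.4, 77.3), -76.58, 1994)
((606.2, 256.9), (84.5, 97.2), 13.56, 9241)
[(array([332.,  18.]), 0.66, array([[0.6033, 0.2803, 0.038 ]]))]
0.15364021595830327 ((592.4, 140.4), (40.3, 121.0), 12.53, 22482)
shift [ 0.156   0.0372 -0.0016] roll -0.0175 yaw now 12.3 zdir [-3.e-04 -3.e-04 -1.e+00] pos [0.5957 0.1259 0.3074]
```

View pics/w4.png

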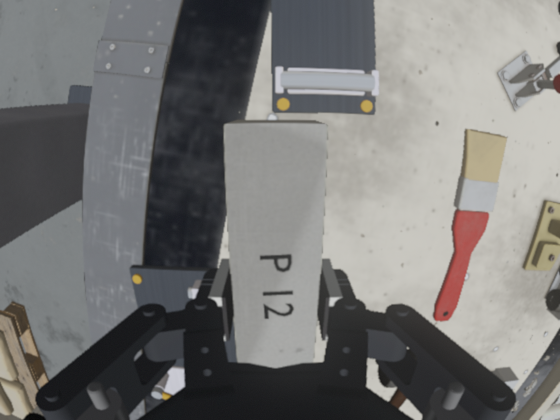

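Request:
{"method": "apply_moves", "body": {
  "plan": [
    [0.03, 0.01, 0.003, 0, 0],
    [0.03, 0.03, 0.008, 0, -0.005],
    [0.03, 0.055, 0.014, 0, -0.01],
    [0.03, 0.08, 0.02, 0, -0.019],
    [0.03, 0.105, 0.026, 0, -0.019],
    [0.03, 0.13, 0.033, 0, -0.019],
    [0.03, 0.15, 0.036, 0, -0.019],
    [0.03, 0.1575, 0.037, 0, -0.019],
    [0.03, 0.1575, 0.037, 0.01, -0.019],
    [0.03, 0.1575, 0.037, 0.025, -0.019],
    [0.03, 0.1575, 0.037, 0.035, -0.019],
    [0.03, 0.1575, 0.037, 0.035, -0.019]
  ]
}}

```text
t: 12.6
tool_pos: [0.5966, 0.2869, 0.2671]
tool_rot: [-1.945, -2.462, 0.012]
contact_force: [-1.7, -0.3, -8.5]
opening: 0.0385
grip_force: 63.8
```

```bash
python3 - <<'E'
from h import *
p=shot('wrist');cv2.imwrite('pics/w5.png',p['img'])
x=eyes.outline_of('support',p)
if x:
  x=x[0];print(x['confidence'],x['box'],fit(p,x['region'],.010,.026),fit(p,x['region'],.0305,.042))
x=eyes.outline_of('prism',p)[0];c=cloud(p,x['region']);zt=np.percentile(c[:,2],60);print(zt,fit(p,x['region'],zt-.006,zt+.006))
go([.5986,.2878,.231],13.4)
E
```

```text
0.66 [221.0, 121.9, 345.6, 269.7] ((595.5, 303.4), (84.5, 108.1), 12.98, 2044) ((588.8, 331.2), (19.8, 78.2), -76.7, 537)
0.11379678102036112 ((592.2, 300.0), (40.1, 119.9), 13.37, 22264)
shift [-0.      0.0005  0.0408] roll -0.0002 yaw now 13.39 zdir [-1.2e-03 -5.0e-04 -1.0e+00] pos [0.5982 0.2877 0.2718]
```

View pics/w5.png

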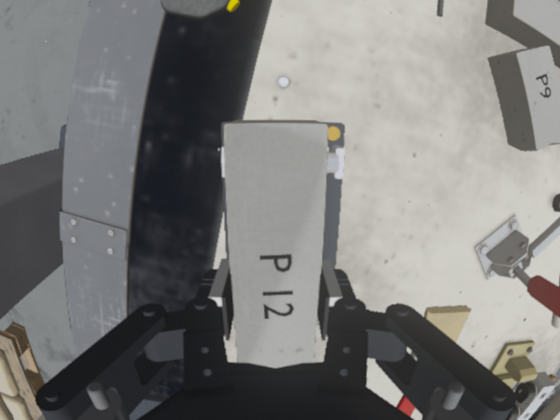

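Request:
{"method": "apply_moves", "body": {
  "plan": [
    [0.03, 0.0005, 0.001, 0.01, 0],
    [0.03, 0.0005, 0.001, 0.02, 0],
    [0.03, 0.0005, 0.001, 0.025, 0],
    [0.03, 0.0005, 0.001, 0.025, 0],
    [0.03, 0.0005, 0.001, 0.025, 0],
    [0.03, 0.0005, 0.001, 0.025, 0]
  ]
}}

```text
t: 13.25
tool_pos: [0.599, 0.2894, 0.2477]
tool_rot: [1.946, 2.466, 0.0]
contact_force: [-0.3, -0.2, -6.4]
opening: 0.0384
grip_force: 63.8
```

```bash
python3 - <<'E'
from h import *
for i in range(3):
  p=shot('wrist')
  go([.5986,.2878,.231],13.4)
  x=eyes.outline_of('prism',p)[0];c=cloud(p,x['region']);zt=np.percentile(c[:,2],60)
  f=fit(p,x['region'],zt-.006,zt+.006);a=np.radians(f[2]);L=80-f[1][1]/2
  print(zt,f,'ctr',f[0][0]+L*np.sin(a),f[0][1]-L*np.cos(a))
  x=eyes.outline_of('support',p)
  if x:
    f=fit(p,x[0]['region'],.0305,.042);a=np.radians((f[2]+45)%90-45);print('sup',f,f[0][0]+50*np.sin(a),f[0][1]-50*np.cos(a))
E
```

```text
shift [-0.0015 -0.0009  0.0171] roll 0.0012 yaw now 13.47 zdir [ 9.e-04  3.e-04 -1.e+00] pos [0.5992 0.2895 0.2481]
0.0944261868870676 ((596.0, 302.4), (40.1, 121.3), 13.39, 22369) ctr 600.4810365938595 283.5760043815216
sup ((588.7, 331.8), (19.7, 77.9), -77.04, 963) 599.913538047469 283.0736563606712
shift [-0.0015 -0.0009  0.0173] roll 0.0012 yaw now 13.47 zdir [ 1.1e-03  3.0e-04 -1.0e+00] pos [0.5992 0.2895 0.2483]
0.09507258863155435 ((596.4, 302.8), (40.1, 120.6), 13.52, 22333) ctr 601.0055599839695 283.64591904491215
sup ((588.7, 331.6), (20.2, 77.6), -76.98, 881) 599.9645579973712 282.8854258653136
shift [-0.0015 -0.0008  0.0169] roll 0.0012 yaw now 13.47 zdir [ 5.e-04  2.e-04 -1.e+00] pos [0.599  0.2894 0.2479]
0.09477667897660673 ((596.1, 302.9), (40.1, 120.3), 13.52, 22312) ctr 600.7406276995836 283.60007578890895
sup ((599.3, 286.2), (78.6, 113.4), 13.03, 959) 610.5730601228825 237.4873926435273
```

Request:
{"method": "apply_moves", "body": {
  "plan": [
    [0.03, -0.0005, -0.001, 0.006, 0],
    [0.03, -0.0005, -0.001, 0.011, 0],
    [0.03, -0.0005, -0.001, 0.013, 0],
    [0.03, -0.0005, -0.001, 0.014, 0],
    [0.03, -0.0005, -0.001, 0.015, 0],
    [0.03, -0.0005, -0.001, 0.0155, 0],
    [0.03, -0.0005, -0.001, 0.0155, 0]
  ]
}}

```text
t: 14.28
tool_pos: [0.5981, 0.2887, 0.2321]
tool_rot: [1.946, 2.467, 0.0]
contact_force: [-0.2, 0.4, -7.1]
opening: 0.0384
grip_force: 64.0
```

Request:
{"method": "apply_moves", "body": {
  "plan": [
    [0.03, 0, 0, 0.0005, 0],
    [0.03, 0, 0, 0.001, 0],
    [0.03, 0, 0, 0.0012, 0],
    [0.03, 0, 0, 0.0012, 0]
  ]
}}

```text
t: 14.62
tool_pos: [0.5981, 0.2887, 0.2311]
tool_rot: [1.946, 2.466, 0.0]
contact_force: [-0.7, 0.2, -7.0]
opening: 0.0382
grip_force: 64.0
```

Request:
{"method": "apply_moves", "body": {
  "plan": [
    [0.03, 0, 0, 0.0004, 0],
    [0.03, 0, 0, 0.0008, 0],
    [0.03, 0, 0, 0.0008, 0]
  ]
}}

```text
t: 14.87
tool_pos: [0.5982, 0.2887, 0.231]
tool_rot: [1.946, 2.466, 0.0]
contact_force: [-2.6, -0.5, -1.6]
opening: 0.0385
grip_force: 64.6
```

Request:
{"method": "apply_moves", "body": {
  "plan": [
    [0.03, 0, 0, 0.0004, 0],
    [0.03, 0, 0, 0.0004, 0],
    [0.045, 0, 0, 0.0004, 0],
    [0.055, 0, 0, 0.0004, 0],
    [0.07, 0, 0, 0.0004, 0],
    [0.085, 0, 0, 0.0004, 0],
    [0.085, 0, 0, 0.0004, 0],
    [0.085, 0, 0, 0.0004, 0],
    [0.085, 0, 0, -0.03, 0],
    [0.085, 0, 0, -0.07, 0],
    [0.085, 0, 0, -0.11, 0],
    [0.085, 0, 0, -0.12, 0]
  ],
  "newtons": 20
}}

```text
t: 15.87
tool_pos: [0.5996, 0.2892, 0.3589]
tool_rot: [1.941, 2.461, 0.016]
contact_force: [0.3, 0.1, 2.2]
opening: 0.0851
grip_force: 0.0
```

Request:
{"method": "apply_moves", "body": {
  "plan": [
    [0.085, -0.03, 0, -0.03, 0],
    [0.085, -0.07, 0, -0.03, 0],
    [0.085, -0.1, 0, -0.03, 0],
    [0.085, -0.12, 0, -0.03, 0],
    [0.085, -0.12, 0, -0.03, 0],
    [0.085, -0.12, 0, -0.03, 0],
    [0.085, -0.12, 0, -0.03, 0]
  ]
}}

```text
t: 16.45
tool_pos: [0.6259, 0.1724, 0.38]
tool_rot: [-1.945, -2.466, -0.0]
contact_force: [-0.6, 0.5, -0.1]
opening: 0.0848
grip_force: 0.0
```

```bash
python3 - <<'E'
from h import *
print(telemetry.get_obs()['contact_force'])
p=shot('wrist');cv2.imwrite('pics/w6.png',p['img'])
for x in eyes.outline_of('prism',p)[:2]: print(x['confidence'],x['box'],fit(p,x['region'],.072,.084))
x=eyes.outline_of('support',p)[0];print(fit(p,x['region'],.03,.045),fit(p,x['region'],.01,.025))
p=shot('side')
for x in eyes.outline_of('keeper_grip',p)[:1]: print('keeper',x['confidence'],fit(p,x['region'],.096,.11))
E
```

```text
[-0.64288081  0.4931952  -0.05240358]
0.62 [253.3, 0.0, 302.3, 162.9] ((602.2, 273.2), (40.5, 140.2), 13.23, 7755)
0.25 [384.4, 152.8, 438.6, 280.5] ((0.0, 0.0), (0.0, 0.0), 0.0, 0)Traceback (most recent call last):
  File "<stdin>", line 5, in <module>
IndexError: list index out of range
```

View pics/w6.png

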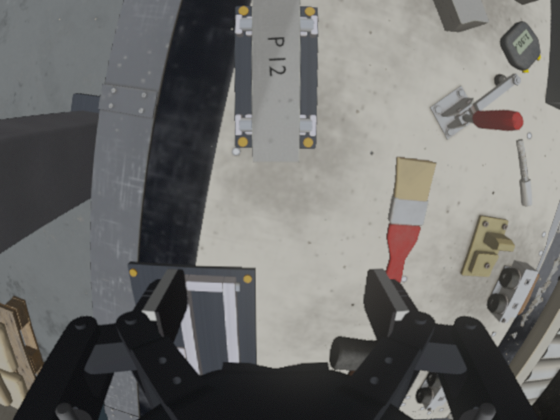

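```bash
python3 - <<'E'
from h import *
p=shot('side');cv2.imwrite('pics/s7.png',cv2.resize(p['img'][150:360,180:460],None,fx=2.8,fy=2.8))
for x in eyes.outline_of('prism',p)[:1]: print(x['confidence'],fit(p,x['region'],.068,.086))
E
```

```text
0.6 ((600.6, 282.1), (41.7, 164.0), 13.12, 600)
```

View pics/s7.png

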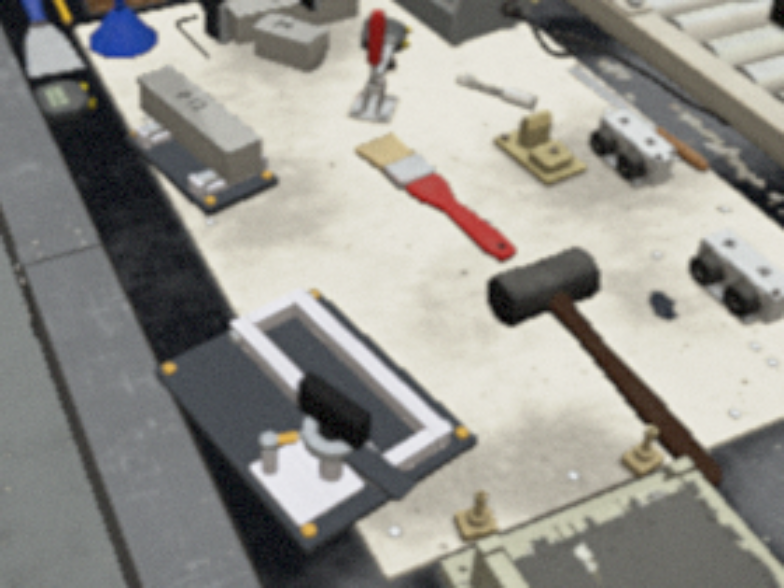

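The side view shows the prism level on both rollers (crop position 200,120), the keeper open with its bar along -y (335,410), and the mallet, brush and stopwatch where they were.

```bash
python3 -c "
from h import *
print(ctrl.finish_job())"
```

```text
the job is handed in; nothing more can be done
None
```

The keeper is clicked open, the prism lies the same way up across both rollers, within about 1 mm of centre, and has been let go, the mallet, brush and stopwatch were not touched, and the job was handed in at about 17 s.

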